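Pop open the fuse hatch of a cooling unit's control box

ROBOT

A 6-joint arm with a two-finger parallel gripper is mounted at the origin on the work surface. World frame = base frame: x ahead of the robot, y to its left, z up, the work surface at z = 0. Lengths are in m, angles in rad, forces in N, time in s.
With the tool pointing down it reaches from about 0.3 to 0.875 m from the base axis. Payload 6.4 kg.
Tool frame: the origin (TCP) lies between the finger pads; the fingertips stand 19 mm ahead of it and the grasp point (between the pads) is the TCP; z points along the fingers, y is the direction in which the jaws open and shut (so a half turn about z gives the same grasp; the last joint's range is limited). The gripper opens to 85 mm and grips with 20 to 120 N. Pads are 22 mm wide; open, the fingers measure 114 mm over their backs; the gripper's body (76 mm by 85 mm) begins 54 mm behind the grasp point. The pads swing forward as they close: fully open they stand 13 mm farther back than shut.
Start: joints at [1.062, 0.181, 1.607, -0, 1.354, -0.206], TCP at [0.171, 0.549, 0.25] pointing down, gripper open.
Joint ranges: [-2.99, 2.99], [-0.89, 2.07], [0.3, 2.58], [-1.14, 4.28], [0, 2.63], [-3.12, 3.12]. Speed limits (rad/s): [2.57, 2.57, 3.01, 3.14, 3.14, 3.14].

INTERFACE

Orientations are given as a unit quaternion [w, x, y, z].
In Python, from bench import * gives the robot as it stands.
- The arm moves only by the tool apply_moves, never from a script. Its argument "moves" is a list that holds one entry, the list of rows, each a list of 7 numbers: the shift along the tool's x, y, z in cm, then the turn, a rotation vector about the tool's x, y, z in rad, then the opening, from 0 (shut) to 1 (fully open). A call has 1 to 8 rows; each row is the pose to reach, as a shift and turn from the pose commanded when the call began, along the tool's axes at that moment; what a row does not reach only later rows make up. A row lasts 1/10 s, in which the tool goes at most 50 mm and 8.59 degrees, less where a joint would pass 70% of its speed; a pose out of reach is approached as far as the arm can. A call with a gripper value outside its range is refused whole. The fingers move at their own pace and stop on an object; the grip force is fixed at half the most. Time passes only in rows, so rows that repeat a pose let the fingers close. It gives the time, the measured TCP pose, the force and the opening at its end, in the units of the state.
- get_obs(): the state, without advancing time (a new reading comes with each control period).
- camera(name): name is "scene" or "top" or "wrist"; returns the picture (400x640x3 uint8, red, green, blue); there is no depth.
- get_calibration(name): a dict with "vertical_fov" (degrees; the focal length in pixels is half the picture's height over the tangent of half this angle, whatever the lens; pixels are square), "cx", "cy" (the principal point, pixels), "k1" (the pictures are not rectified: a ray, as slopes to the right and down, at radius r is drawn at 1 + k1 r^2 times it, then the intrinsics apply), "R" (3x3) and "t" (3): a world point X has camera coordinates R X + t. Camera axes: x right, y down, z forward; pixel columns grow to the right and rows downward; lengths in m; the calibration is good to about 2 mm. A picture is of the moment at which its call begins: read the wrist's pose just before it. get_calibration takes no time and is no camera call; for the wrist camera it gives the pose at the moment of the call.
- hand_in(): hands the job in, once; it reports no verdict.
The state is a dict: "time_s": time; "q": joint angles; "dq": joint speeds; "joint_efforts": joint torques, N m; "eef_pos": TCP position; "eef_rot": TCP orientation; "wrist_force": force on the tool from outside, world axes, zero at the start; "torque": the same for the moment, N m; "opening": opening from 0.0 (shut) to 1.0 (fully open).
Only numpy, scipy, OpenCV 4.12 (cv2) and the standard library are available. Lean on these libraries where they do the work, as an engineer would, in place of code of your own. Each camera call takes 0.05 s, during which the arm holds its last target. There are 200 camera calls.

TASK

Press the wide hatch of the fuse box with a fingertip, once only, until its push-push latch clicks, then let go so that the hatch pops up by itself. See that it stays open and leave it so: a second push would latch it shut again. Leave the narrow hatch of the terminal box shut, do not force anything, and leave the loose things on the bench where they are.

Things in the scene. Friction and masses are not known exactly. Their poses are not given: they have to be found in the camera images.
- fuse_box: Fixed grey plastic box, 122 mm long (x), 100 mm wide (y), 75 mm high; in its top a grey hatch 94 mm long, 86 mm wide, 9 mm proud of the walls when shut. The hatch's free edge is at the front (-x side of the box's frame), its hinge at the back. Origin: on the underside, 56 mm behind the front wall; x points from front to back; the front looks more or less away from the robot.
- fuse_hatch_press (a point): Where to press: top face of the fuse hatch (five thin ribs), mid-width, 24 mm behind the free edge, 70 mm in front of the hinge, 84 mm above the table when shut; moves with the hatch. z out of the hatch, x to the hinge. 25 mm in front of the box's origin. Takes 2 to 4 N; clicks after about 5.2 mm, firm stop at 6.6 mm: press to the stop. As the finger rises the hatch follows and opens in about 1 s.
- fuse_hatch (a joint): Fuse hatch angle: 0 closed and held, negative when pressed in, positive when open (raised front edge); stops at -0.095 and +0.9 rad. The latch clicks at about -0.075. Held open by its spring.
- fuse_rack (a joint): Hidden counting rack of the fuse hatch's latch (m): 0 while held shut; a full press moves it to about 0.005 and the release on to 0.010 (hatch free to open). Each further press and release adds 0.010; at 0.020 the hatch is held shut again.
- terminal_box: Fixed grey plastic box like the fuse box, but narrow: 122 mm long, 60 mm wide, 75 mm high, with a hatch 94 x 46 mm; same frame. Not to be pressed. The two boxes may stand either way round, left or right.
- terminal_hatch (a joint): Terminal hatch angle: 0 closed and held, negative when pressed in, positive when open (raised front edge); stops at -0.095 and +0.9 rad. Must stay shut.
- terminal_rack (a joint): Hidden rack of the terminal hatch's latch, as for the fuse hatch; must stay 0.
- fitting_cup: Open white plastic cup, 56 mm wide, 55 mm high, always close behind the fuse box (hinge side); leave it alone. Origin: centre of its underside
- tape_roll: Black roll of tape lying flat, 60 mm wide, 22 mm high, always close in front of the terminal box (free-edge side); leave it alone. Origin: centre of its underside
- wrench: Steel wrench lying on the table; leave it alone. Origin: centre of its underside
- screwdriver: Screwdriver lying on the table; leave it alone. Origin: centre of its underside
- multimeter: Black multimeter lying flat, 135 x 70 x 30 mm; leave it alone. Origin: centre of its underside
- insulation_roll: Upright pink foam roll, 80 mm wide, 100 mm high; leave it alone. Origin: centre of its underside
- pipe_stub: Upright copper pipe stub, 28 mm wide, 70 mm high; leave it alone. Origin: centre of its underside

How it is judged:
By the outcome, as a careful person would: the job done as asked, in the order asked, and still so for the second after the job is handed in, with the robot touching nothing.
It also fails if it takes over 32 s, if anything falls off the work surface, if the arm or the gripper's body presses on something with over 40 N, if the wrist force passes 120 N, or if a joint passes its speed limit or range.

## Working session

There is one attempt and no reset: what is moved stays moved. The work goes in short steps, Python scripts to look and compute and a tool call to move; the robot and the scene stay as the last step left them, time stands still between calls to the robot, and variables do not carry over. Pictures are saved under pics/ and viewed, about 8 in all and at most 12, crops included, and the job is handed in when it is done.

Besides the shell and the picture viewer there is one more tool, called after "Emit:" by a JSON object that holds its "method" and its "body", one argument or row to a line. apply_moves: Moves the arm, as the interface text tells. Its arguments: {"type":"object","properties":{"moves":{"type":"array","items":{"type":"array","items":{"type":"array","items":{"type":"number"}}}}},"required":["moves"]}

```bash
mkdir -p pics; cat > h.py <<'E'
from bench import *
import numpy as np, cv2
def ray(c,u,v):
    f=200/np.tan(np.radians(c["vertical_fov"])/2); K=np.array([[f,0,c["cx"]],[0,f,c["cy"]],[0,0,1.]])
    p=cv2.undistortPoints(np.array([[[u,v]]],float),K,np.array([c["k1"],0,0,0,0.]))[0,0]
    # model: distorted = undist*(1+k1 r^2), same as OpenCV
    R=np.array(c["R"]);t=np.array(c["t"]); return -R.T@t, R.T@np.array([p[0],p[1],1])
def onz(c,u,v,z):
    o,d=ray(c,u,v); return o+d*(z-o[2])/d[2]
def save(name,fn):
    im=camera(name); cv2.imwrite("pics/"+fn,cv2.cvtColor(im,cv2.COLOR_RGB2BGR)); return im
E
python3 - <<'E'
from h import *
a=save("top","top.png");b=save("scene","scene.png")
o=get_obs();print(o)
for n in("top","scene"):print(get_calibration(n))
E
```

```text
{'time_s': 0.1, 'q': array([ 1.06171076e+00,  1.81484028e-01,  1.60789362e+00, -1.31535968e-05,
        1.35381548e+00, -2.06295824e-01]), 'dq': array([-0.00051624, -0.00054822, -0.00280731,  0.00183297, -0.00032712,
        0.00125709]), 'joint_efforts': array([ 6.68732355e-04, -4.45881629e+01, -3.52240241e+01, -2.88469282e-04,
        4.08073174e-03, -4.96433461e-05]), 'eef_pos': array([0.17120849, 0.54843109, 0.24947146]), 'eef_rot': array([-2.74158371e-04,  1.50815743e-01,  9.88561567e-01, -7.51838626e-04]), 'wrist_force': array([ 0.02112633, -0.07382993,  0.27716971]), 'torque': array([-0.00562917,  0.03490798,  0.02308442]), 'opening': 1.0018125290329765}
{'vertical_fov': 57.035214654443145, 'cx': 316.24285494793185, 'cy': 203.59280882880566, 'k1': -0.08208419054284603, 'R': array([[-0.01306751, -0.99949363, -0.0290126 ],
       [-0.98157261,  0.01835438, -0.19020603],
       [ 0.19064223,  0.02599245, -0.98131541]]), 't': array([0.007761  , 0.56738895, 1.00034292])}
{'vertical_fov': 43.41926077059056, 'cx': 332.37521600683374, 'cy': 197.56845562341687, 'k1': -0.06413350851418821, 'R': array([[ 0.48193382,  0.87614876,  0.01015624],
       [ 0.62946761, -0.33813489, -0.69959654],
       [-0.60951647,  0.34355225, -0.7144659 ]]), 't': array([-0.26725349, -0.3178598 ,  1.75861626])}
```

View pics/top.png

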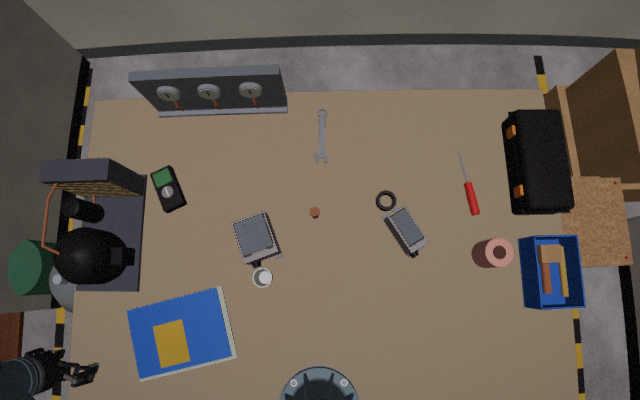

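View pics/scene.png

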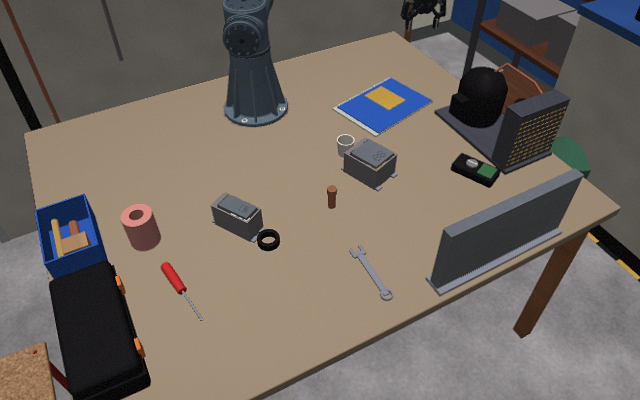

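The top view shows the fuse box near (255,238), with the cup behind it at (262,278) and the terminal box at (407,230). I'll take a closer crop and make a rough estimate.

```bash
python3 - <<'E'
from h import *
im=cv2.imread("pics/top.png");c=im[195:295,215:305]
cv2.imwrite("pics/crop.png",cv2.resize(c,None,fx=6,fy=6,interpolation=cv2.INTER_CUBIC))
s=cv2.imread("pics/scene.png")
c=get_calibration("top")
print(onz(c,254,236,.08),onz(c,262,277,.055))
E
```

```text
[0.4742806  0.17177371 0.08      ] [0.36206547 0.15249931 0.055     ]
```

View pics/crop.png

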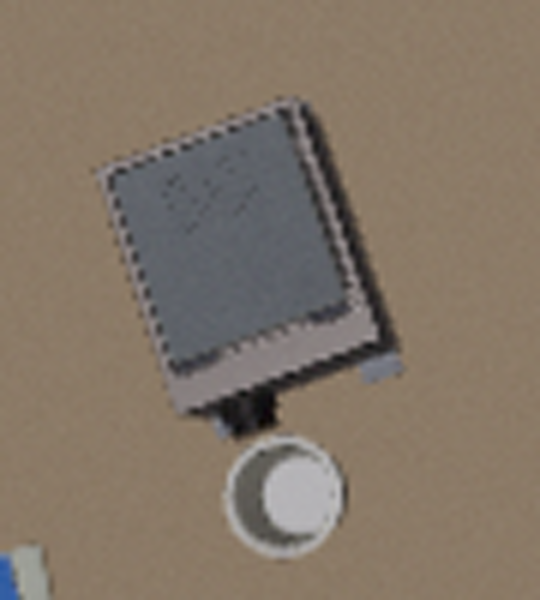

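The crop shows the hatch corners at about (110,178) and (285,110) on the front edge, and (350,305) and (178,365) on the hinge edge, which is nearest the cup. The ribs lie near the front.

```bash
cat > m.py <<'E'
from h import *
from scipy.spatial.transform import Rotation as Ro
def delta(P):
    o=get_obs(); q=o["eef_rot"]; R=Ro.from_quat([q[1],q[2],q[3],q[0]])
    print("tool delta cm",R.inv().apply(np.array(P)-o["eef_pos"])*100); return R
E
python3 - <<'E'
from m import *
c=get_calibration("top")
P=[onz(c,215+(x-2.5)/6,195+(y-2.5)/6,.084) for x,y in[(110,178),(285,110),(350,305),(178,365)]]
P=np.array(P);print(P)
F=(P[0]+P[1])/2;H=(P[2]+P[3])/2;d=(H-F)/np.linalg.norm(H-F)
print("len",np.linalg.norm(H-F),"wid",np.linalg.norm(P[0]-P[1]),np.linalg.norm(P[2]-P[3]),"dir",d)
C=P.mean(0);p=C-d*.023;print("press",p,"yaw",np.arctan2(d[1],d[0]))
R=delta([p[0],p[1],.25]);print(R.as_matrix())
E
```

```text
[[0.50746166 0.23090981 0.084     ]
 [0.53807261 0.14937091 0.084     ]
 [0.44723481 0.11824414 0.084     ]
 [0.42084785 0.19710029 0.084     ]]
len 0.0944798846294671 wid 0.08709548604607083 0.08315385662516374 dir [-0.93909729 -0.34365139  0.        ]
press [0.50000347 0.18181027 0.084     ] yaw -2.7907903168323873
tool delta cm [-4.23157245e+01 -2.51902994e+01 -2.66667589e-02]
[[-9.54509073e-01  2.98180881e-01 -7.68823058e-04]
 [ 2.98181706e-01  9.54508093e-01 -1.40378274e-03]
 [ 3.15266656e-04 -1.56917234e-03 -9.99998719e-01]]
```

Emit:
{"method": "apply_moves", "body": {
  "moves": [
    [[-5, -3, 0, 0, 0, 0, 0], [-10, -6, 0, 0, 0, 0, 0], [-15, -9, 0, 0, 0, 0, 0], [-20, -12, 0, 0, 0, 0, 0], [-25, -15, 0, 0, 0, 0, 0], [-30, -18, 0, 0, 0, 0, 0], [-35, -21, 0, 0, 0, 0, 0], [-39, -23.2, 0, 0, 0, 0, 0]]
  ]
}}

```text
time_s: 0.9
eef_pos: [0.4389, 0.2489, 0.2501]
eef_rot: [-0.0, 0.151, 0.989, 0.0]
wrist_force: [1.7, 0.2, -0.6]
opening: 0.0
```

Emit:
{"method": "apply_moves", "body": {
  "moves": [
    [[-1.5, -1, 3, 0, 0, 0, 0], [-3, -2, 5, 0, 0, 0, 0], [-3, -2, 7, 0, 0, 0, 0], [-3, -2, 7, 0, 0, 0, 0], [-3, -2, 7, 0, 0, 0, 0], [-3, -2, 7, 0, 0, 0, 0]]
  ]
}}

```text
time_s: 1.5
eef_pos: [0.4612, 0.2232, 0.1815]
eef_rot: [0.001, 0.15, 0.989, 0.0]
wrist_force: [-0.3, 0.8, 0.3]
opening: -0.0
```

```bash
python3 - <<'E'
from m import *
c=get_calibration("wrist");save("wrist","w1.png");a=save("scene","s1.png")
cv2.imwrite("pics/s1c.png",cv2.cvtColor(cv2.resize(a[80:220,300:440],None,fx=4,fy=4,interpolation=cv2.INTER_CUBIC),4))
delta([.5,.182,.103]);o=get_obs();print(o["time_s"],o["eef_pos"],o["opening"],o["wrist_force"],c)
def proj(c,X):
    f=200/np.tan(np.radians(c["vertical_fov"])/2);p=np.array(c["R"])@X+c["t"];x=p[:2]/p[2];x=x*(1+c["k1"]*(x@x));return f*x+[c["cx"],c["cy"]]
for X in([.5,.182,.084],[0.507,.231,.084],[.538,.1494,.084],[.447,.118,.084],[.421,.197,.084]):print(proj(c,np.array(X)),proj(get_calibration("scene"),np.array(X)))
E
```

```text
tool delta cm [-4.91135439 -2.79563936  7.86376681]
1.6 [0.46125118 0.2232566  0.18157484] -9.599643225384336e-05 [-0.04235957  0.73603537 -0.46507172] {'vertical_fov': 69.0302749161579, 'cx': 314.8180610017459, 'cy': 200.64956649400656, 'k1': -0.04751364000078851, 'R': array([[ 2.97408887e-01,  9.54749962e-01,  6.81929304e-04],
       [ 9.15718722e-01, -2.85452471e-01,  2.82800477e-01],
       [ 2.70198403e-01, -8.34829195e-02, -9.59178516e-01]]), 't': array([-0.35068512, -0.37578325,  0.20626086])}
[281.56898241 264.26805656] [378.55702473 155.0367092 ]
[339.50854731 255.86214919] [393.94947413 151.26922192]
[261.30752679 309.92072493] [376.06788173 166.33194591]
[186.99596001 229.39020107] [350.3139696  151.30802063]
[266.2166309  171.03984561] [368.63111529 138.33586277]
```

View pics/w1.png

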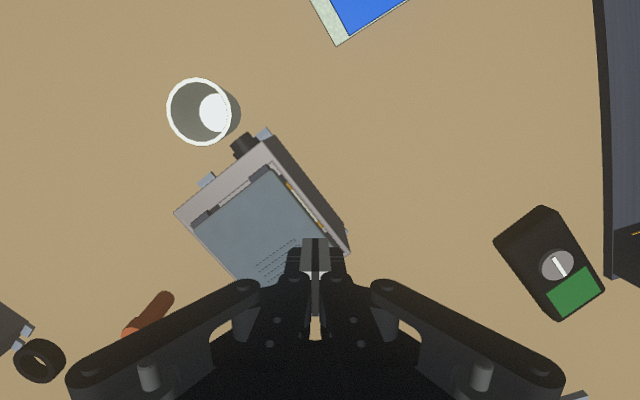

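View pics/s1c.png

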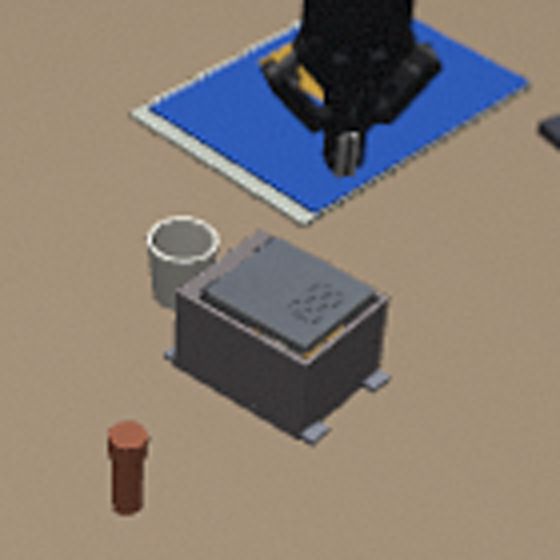

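Both views agree with the estimate: hatch corners fall within a few pixels, and the ribs lie at the predicted press point, about (314,300) in the scene crop. Next I move above it.

Emit:
{"method": "apply_moves", "body": {
  "moves": [
    [[-2.5, -1.4, 0, 0, 0, 0, 0], [-4.9, -2.8, 0, 0, 0, 0, 0], [-4.9, -2.8, 3, 0, 0, 0, 0], [-4.9, -2.8, 5.5, 0, 0, 0, 0], [-4.9, -2.8, 6.5, 0, 0, 0, 0], [-4.9, -2.8, 6.5, 0, 0, 0, 0], [-4.9, -2.8, 6.5, 0, 0, 0, 0]]
  ]
}}

```text
time_s: 2.3
eef_pos: [0.4998, 0.1817, 0.1165]
eef_rot: [0.001, 0.151, 0.989, 0.0]
wrist_force: [1.0, -0.1, 0.5]
opening: -0.005
```

```bash
python3 - <<'E'
from m import *
a=save("scene","s2.png")
cv2.imwrite("pics/s2c.png",cv2.cvtColor(cv2.resize(a[90:210,310:430],None,fx=4,fy=4,interpolation=cv2.INTER_CUBIC),4))
delta([.5,.182,.103]);print(get_obs()["eef_pos"],get_obs()["wrist_force"])
E
```

```text
tool delta cm [0.02732765 0.01548206 1.38499978]
[0.50018018 0.18176685 0.11685042] [6.11415770e-01 5.84840191e-01 3.30985736e-04]
```

View pics/s2c.png

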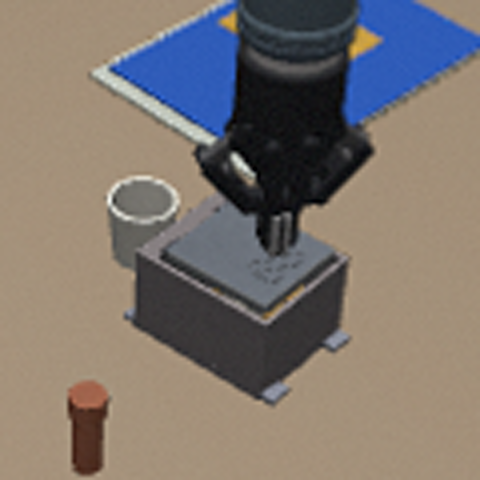

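The tips are about 14 mm above the ribs and centred on them. I'll press down slowly, with no reversal.

Emit:
{"method": "apply_moves", "body": {
  "moves": [
    [[0, 0, 0.6, 0, 0, 0, 0], [0, 0, 1.1, 0, 0, 0, 0], [0, 0, 1.3, 0, 0, 0, 0], [0, 0, 1.5, 0, 0, 0, 0], [0, 0, 1.6, 0, 0, 0, 0], [0, 0, 1.6, 0, 0, 0, 0]]
  ]
}}

```text
time_s: 2.95
eef_pos: [0.4996, 0.1815, 0.0995]
eef_rot: [0.0, 0.151, 0.989, 0.0]
wrist_force: [1.1, 1.5, 1.7]
opening: 0.006
```

Emit:
{"method": "apply_moves", "body": {
  "moves": [
    [[0, 0, 0.1, 0, 0, 0, 0], [0, 0, 0.2, 0, 0, 0, 0], [0, 0, 0.3, 0, 0, 0, 0], [0, 0, 0.35, 0, 0, 0, 0], [0, 0, 0.35, 0, 0, 0, 0]]
  ]
}}

```text
time_s: 3.45
eef_pos: [0.4997, 0.1815, 0.0968]
eef_rot: [0.0, 0.151, 0.989, 0.0]
wrist_force: [-1.3, 1.0, 10.9]
opening: -0.001
```

Emit:
{"method": "apply_moves", "body": {
  "moves": [
    [[0, 0, 0.05, 0, 0, 0, 0], [0, 0, 0.1, 0, 0, 0, 0], [0, 0, 0.1, 0, 0, 0, 0]]
  ]
}}

```text
time_s: 3.75
eef_pos: [0.4998, 0.1815, 0.0966]
eef_rot: [0.001, 0.151, 0.989, 0.0]
wrist_force: [-4.9, 0.8, 17.5]
opening: 0.001
```

That's the firm stop: force rose to 17.5 N with no further travel. Now I release straight up.

Emit:
{"method": "apply_moves", "body": {
  "moves": [
    [[0, 0, -0.4, 0, 0, 0, 0], [0, 0, -1.2, 0, 0, 0, 0], [0, 0, -3, 0, 0, 0, 0], [0, 0, -6, 0, 0, 0, 0], [0, 0, -9.5, 0, 0, 0, 0], [0, 0, -13, 0, 0, 0, 0], [0, 0, -16, 0, 0, 0, 0], [0, 0, -17, 0, 0, 0, 0]]
  ]
}}

```text
time_s: 4.55
eef_pos: [0.5002, 0.1813, 0.2681]
eef_rot: [0.002, 0.151, 0.989, 0.0]
wrist_force: [-0.5, 0.1, -0.1]
opening: -0.0
```

Emit:
{"method": "apply_moves", "body": {
  "moves": [
    [[0, 0, 0, 0, 0, 0, 0], [0, 0, 0, 0, 0, 0, 0], [0, 0, 0, 0, 0, 0, 0], [0, 0, 0, 0, 0, 0, 0], [0, 0, 0, 0, 0, 0, 0], [0, 0, 0, 0, 0, 0, 0], [0, 0, 0, 0, 0, 0, 0], [0, 0, 0, 0, 0, 0, 0]]
  ]
}}

```text
time_s: 5.35
eef_pos: [0.4992, 0.1813, 0.2648]
eef_rot: [-0.0, 0.151, 0.989, -0.0]
wrist_force: [0.3, -1.4, -0.0]
opening: -0.001
```

```bash
python3 - <<'E'
from m import *
a=save("scene","s3.png")
cv2.imwrite("pics/s3c.png",cv2.cvtColor(cv2.resize(a[80:280,200:440],None,fx=3,fy=3,interpolation=cv2.INTER_CUBIC),4))
print(get_obs()["eef_pos"],get_obs()["wrist_force"])
E
```

```text
[0.49921369 0.18133122 0.26480829] [-0.27547281  0.3458574  -0.20263336]
```

View pics/s3c.png

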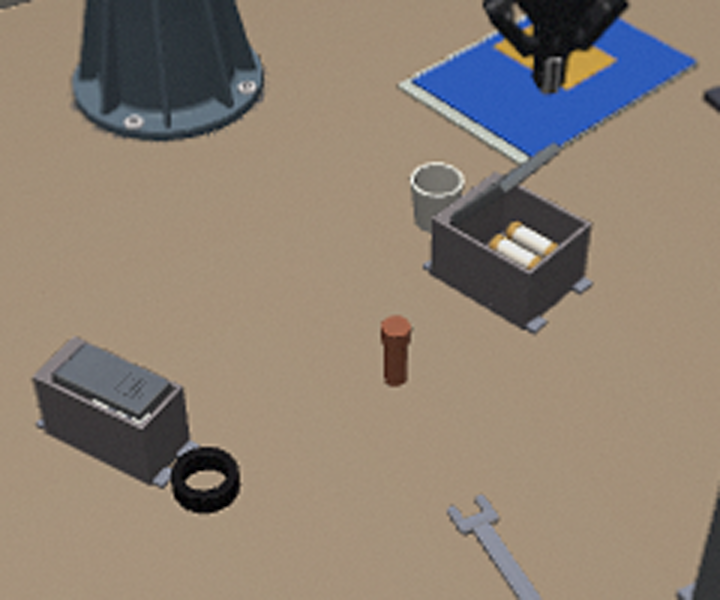

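The fuse hatch is wide open with the fuses visible at about (525,245). The terminal hatch is shut, and the cup and tape haven't moved. I'll wait one more second, confirm it stays open and hand in.

Emit:
{"method": "apply_moves", "body": {
  "moves": [
    [[0, 0, 0, 0, 0, 0, 0], [0, 0, 0, 0, 0, 0, 0], [0, 0, 0, 0, 0, 0, 0], [0, 0, 0, 0, 0, 0, 0], [0, 0, 0, 0, 0, 0, 0], [0, 0, 0, 0, 0, 0, 0], [0, 0, 0, 0, 0, 0, 0], [0, 0, 0, 0, 0, 0, 0]]
  ]
}}

```text
time_s: 6.2
eef_pos: [0.4992, 0.1813, 0.2648]
eef_rot: [0.0, 0.151, 0.989, 0.0]
wrist_force: [0.4, 0.1, -0.2]
opening: 0.003
```

```bash
python3 - <<'E'
from m import *
p=cv2.imread("pics/s3.png").astype(int);save("scene","s4.png");n=cv2.imread("pics/s4.png").astype(int)
d=abs(p-n).max(2);print("box change",(d[125:200,330:410]>40).sum(),"all",(d>40).sum())
a=cv2.imread("pics/scene.png").astype(int);e=(abs(a-n).max(2)>60);e[:195,300:]=0;e[:150,200:]=0;print("elsewhere vs start",e.sum())
o=get_obs();print(o["time_s"],o["wrist_force"])
if (d[125:200,330:410]>40).sum()<30: print(hand_in())
E
```

```text
box change 0 all 0
elsewhere vs start 0
6.25 [-0.09524014 -0.28930348  0.40240987]
the job is handed in; nothing more can be done
None
```

The fuse box's wide hatch is open and stayed open, and the job is handed in at 6.25 s. I pressed it once with the closed fingertips, down to the firm stop (about 6.4 mm of travel, 17.5 N), then rose straight up and it popped open by itself.

- **Hatch:** two pictures about 0.9 s apart showed no change around the open hatch. The gripper was well clear, with the wrist force near zero.
- **Terminal box and loose things:** the terminal hatch was still shut. The scene picture showed no change from the start outside the area around the arm and fuse box. That comparison left out the upper right of the picture, which includes the cup, multimeter and pipe stub. By eye the cup and pipe stub looked unmoved in the last view. I didn't check the multimeter separately, but the arm never went near it.

No check failed or disagreed. I could not read the latch racks directly, so the latch states are judged from the pictures only.

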